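# Unclamp the suppository mould and rack it

## Robot

A 6-joint arm with a two-finger parallel gripper is mounted at the origin on the work surface. World frame = base frame: x ahead of the robot, y to its left, z up, the work surface at z = 0. Lengths are in mm, angles in rad, forces in N, time in s.
With the tool pointing down it reaches from about 300 to 775 mm from the base axis. Payload 14.6 kg.
Tool frame: the origin (TCP) lies at the centre of the arm's flange, where the gripper is bolted on; the fingertips stand 199 mm ahead of it and the grasp point (between the pads) lies env.tcp_to_grasp ahead of it (env.tcp_to_grasp is the distance from the TCP to the grasp point, in mm); z points along the fingers, x is the direction in which the jaws open and shut, and the axes are right-handed (so a half turn about z gives the same grasp; the last joint's range is limited). The gripper opens to 94 mm and grips with 3 to 60 N. Pads are 16 mm wide; open, the fingers measure 119 mm over their backs; the gripper's body (75 mm by 177 mm) begins 78 mm behind the grasp point.
Start: joints at [-1.355, 0.3, 1.521, -0, 1.321, -0.067], TCP at [153.468, -528.146, 404.646] pointing down, gripper open.
Joint ranges: [-3.03, 3.03], [-0.79, 2.21], [0.23, 2.52], [-1.04, 4.18], [0, 3.07], [-2.55, 2.55]. Speed limits (rad/s): [2.22, 2.22, 2.57, 3.14, 3.14, 3.14].

## Interface

Orientations are given as a unit quaternion [w, x, y, z].
In Python, from workcell import env gives the robot as it stands. The module is installed in compiled form; this text tells all that it offers.
- The arm moves only by the tool drive_tool, never from a script. Its argument "plan" is a list of rows, each a list of 4 numbers: the shift along the tool's x, y, z each as a share of 0.1 m, from -1 to 1, then the turn about the tool's z as a share of pi rad, from -1 to 1. A call has 1 to 20 rows; each row is the pose to reach, as a shift and turn from the pose measured when the call began, along the tool's axes at that moment, turning the shorter way round; what a row does not reach only later rows make up. A row lasts 1/10 s, in which the tool goes at most 50 mm and 8.59 degrees, less where a joint would pass 70% of its speed; a pose out of reach is approached as far as the arm can. A call with a number of a shift or a turn outside -1 to 1 is refused whole. A call with a gripper value outside its range is refused whole. "jaw" is the closure, from -1 (fully open) to 1 (shut), so that 0 is half open, set as the call begins (left out, the last holds). The fingers move at their own pace and stop on an object; the grip force is fixed at half the most. Time passes only in rows, so rows that repeat a pose let the fingers close. It gives the time, the measured TCP pose, the force and the opening at its end, in the units of the state.
- env.read_state(): the state, without advancing time (a new reading comes with each control period).
- env.get_image(name): name is "scene" or "top" or "wrist"; returns a dict with "color" (420x560x3 uint8, red, green, blue), "depth" (420x560 float32, mm along the optical axis (not along the pixel's ray), 0 where there is no reading), "vertical_fov" (degrees; the focal length in pixels is half the picture's height over the tangent of half this angle, whatever the lens; pixels are square), "cx", "cy" (the principal point, pixels), "xyz" and "attitude" of the camera in the world; the wrist camera has in their place "mount" (4x4, takes a point from camera to tool coordinates, whose origin is the TCP and whose axes are the tool frame's). Camera axes: x right, y up, looking along -z (the intrinsics and any distortion apply to the point x, -y, -z); pixel columns grow to the right and rows downward; lengths in mm; the calibration is good to about 2 mm. A picture is of the moment at which its call begins: read the wrist's pose just before it.
- env.finish_job(): hands the job in, once; it reports no verdict.
Trained networks look in the newest picture that a camera, given by its name, has taken for a name from the list of things; names that differ only in an ending like _2 or _b are one class to them, and where a whole thing is asked for, a point or a joint stands for the part that bears it (a point fixed in the world has none). Each returns a list of dicts, best first, with "p" (0 to 1); they miss things now and then, are a little off and sometimes report something else, mostly with a low value. They report only what shows in the picture. A call takes as long as a camera call. They do not tell look-alikes from the thing itself.
- env.recognise(label, camera): "xy" ([column, row] in pixels, amid what is visible of it).
- env.regions_of(label, camera): "region" (420x560 bool, what is visible of it) and "xy" ([column, row] in pixels, amid what is visible of it).
- env.spot_point(label, camera): "xy" ([column, row] in pixels: a listed point, or the origin of a listed thing).
The state is a dict: "clock": time; "joints": joint angles; "joint_velocities": joint speeds; "tau": joint torques, N m; "tcp_pos": TCP position; "tcp_rot": TCP orientation; "wrist_force": force on the tool from outside, world axes, zero at the start; "ft_torque": the same for the moment, N m; "gripper_width": finger opening in mm.
Only numpy, scipy, OpenCV 4.12 (cv2) and the standard library are available. Lean on these libraries where they do the work, as an engineer would, in place of code of your own. Each camera call takes 0.05 s, during which the arm holds its last target.

## Task

Slide the clamp's jaw (the part with the upright black grip) fully back, lift the aluminium mould out of the clamp and set it down upright on the white tile so that you can change your grip. Then lower it into the empty bay of the black rack, upright and square, its two short ends facing the bay's upright walls. Do not let the mould drop at any point, leave the jaw open, and leave the bottle, the mortar and the smaller mould already in the rack alone.

Things in the scene. Friction and masses are not known exactly. Their poses are not given: they have to be found in the camera images.
- vise: Clamp fixed to the bench: grey base bar 190 x 60 x 14 mm (x, y, z), two cross feet 96 mm wide, 8 mm high. Origin: centre of its underside; x runs along the slide from the moving jaw to the fixed jaw, z up. The mould stands on the base (z 14 mm) at x = +50 mm. Fixed steel jaw: x +66.5 to +88.5, 46 mm wide (y), top at 56 mm. Moving jaw: see its joint and points.
- jaw (a joint): Slide of the moving jaw, m: 0 = shut against the mould, 0.030 = fully back (end stop). Opens towards the clamp's -x. About 4 N of friction, no spring: stays where left. Starts at 0 to 0.003. A low carriage (44 mm wide, z 16 to 30 mm) links the grip to the jaw plate and reaches 21 mm behind the grip's middle.
- jaw_grip (a point): Point to pinch, from above, on the jaw's upright black grip, 14 mm along the slide, 24 mm across it (y), z 30 to 75 mm above the bench. The point lies on its centre line at z 62 mm, 13 mm under its top. Moves with the jaw. Axes as the clamp's.
- jaw_lip (a point): Middle of the front edge of the lip on top of the moving steel jaw, at its upper side (z 64 mm). The lip is 8 mm thick, 46 mm wide (y), and overhangs the mould's top by up to 8 mm, so the mould cannot be lifted until the jaw is back. The jaw plate under it is 46 mm wide, its face 9 mm behind this edge. Axes as the clamp's.
- mould: The mould to move: aluminium block 32 x 56 x 40 mm (x, y, z; 56 is its length), 0.13 to 0.27 kg, two rows of three dark cavities in its top. Origin: centre of its underside, z up. In the clamp its length lies along the clamp's y; the ends stand out 1 to 9 mm past the jaws, which cover its long sides. Same either way round (yaw + pi).
- tile: White ceramic tile fixed on the bench, 120 x 120 x 8 mm, origin at the centre of its underside; its top is 8 mm above the bench.
- rack: Black plastic cooling rack fixed on the bench: base 84 x 166 x 6 mm (x, y, z), origin at the centre of its underside. Three upright walls, each 6 mm thick and 84 mm long along x, at y = -80, 0 and +80 mm, tops 47 mm above the bench; open at the front and back (x). They make two bays, each 74 mm wide.
- bay (a point): Centre of the floor of the empty bay (rack y = +40 mm), 6 mm above the bench. Axes as the rack's: the bay's walls are at y = +-37 mm from here. The mould goes here with its length (its y) along this y, either way round.
- spare: Smaller aluminium mould, 26 x 56 x 28 mm, with one row of three cavities, loose in the rack's other bay (rack y about -40 mm). Leave it alone.
- bottle: Closed amber glass jar, 58 mm across, 105 mm high, loose; origin at the centre of its underside. Leave it alone.
- mortar: White mortar, 92 mm across, 52 mm high, with a pestle whose end leans out to 84 mm high, loose; origin at the centre of its underside. Leave it alone.
Not all that is in view belongs to the job. Several things have the shape of the tile; the one meant has the colours described above.

How it is judged (in metres and radians):
On the way, in this order (a step that is already met when the one before it is completed fails the run):
1. the jaw is back by at least 24 of its 30 mm with the mould still standing in the clamp (value of joint jaw above 0.024 m and z of mould in the frame of vise below 0.022 m and horizontal distance between mould and vise below 0.085 m), for 0.2 s.
2. the mould stands upright and released on the tile (horizontal distance between mould and tile below 0.07 m and z of mould in the frame of tile below 0.012 m and angle between mould's own z axis and vertical below 0.08 rad and contact force between mould and tile above 0.5 N and contact force between mould and the fingers below 0.1 N and linear speed of mould below 0.02 m/s), for 0.2 s.
At the end, for the whole second after the job is handed in: The mould stands upright (within 0.08 rad) on the floor of the empty bay, its centre within 25 mm of the bay's centre along x and 15 mm along y, its length within 0.25 rad of square to the bay's walls, released and at rest; the jaw is still at least 24 of its 30 mm back (x of mould in the frame of bay between -0.025 and 0.025 m and y of mould in the frame of bay between -0.015 and 0.015 m and z of mould in the frame of bay below 0.004 m and angle between mould's own z axis and vertical below 0.08 rad and angle between the y axis of mould and the y axis of bay, either way round below 0.25 rad and value of joint jaw above 0.024 m and contact force between mould and the fingers below 0.1 N and linear speed of mould below 0.02 m/s); the robot touches nothing.
It fails at once if the mould falls free (over 0.45 m/s out of the fingers, a drop of about 10 mm) (linear speed of mould above 0.45 m/s and contact force between mould and the fingers below 0.1 N).
It fails at once if the mould tips over (angle between mould's own z axis and vertical above 1 rad).
It fails at once if the bottle is moved over 30 mm or tipped (distance of bottle from where it was at the start of the episode above 0.03 m or angle between bottle's own z axis and vertical above 0.3 rad).
It fails at once if the mortar is moved over 30 mm or tipped (distance of mortar from where it was at the start of the episode above 0.03 m or angle between mortar's own z axis and vertical above 0.3 rad).
It fails at once if the smaller mould is moved over 30 mm or tipped (distance of spare from where it was at the start of the episode above 0.03 m or angle between spare's own z axis and vertical above 0.3 rad).
It also fails if it takes over 64 s, if anything falls off the work surface, if the arm or the gripper's body presses on something with over 40 N, if the wrist force passes 120 N, or if a joint passes its speed limit or range.

## Working session

There is one attempt and no reset: what is moved stays moved. The work goes in short steps, Python scripts to look and compute and a tool call to move; the robot and the scene stay as the last step left them, time stands still between calls to the robot, and variables do not carry over. Pictures are saved under pics/ and viewed, and the job is handed in when it is done.

Besides the shell and the picture viewer there is one more tool, called after "Emit:" as name([rows], argument=value, ...), one row to a line, values as JSON. drive_tool: Moves the arm, as the interface text tells. Its arguments: {"type":"object","properties":{"plan":{"type":"array"},"jaw":{"type":"number"}},"required":["plan"]}

```bash
mkdir -p pics; cat > h.py <<'E'
import numpy as np, cv2
from scipy.spatial.transform import Rotation as R
from workcell import env
def rot(q): return R.from_quat([q[1],q[2],q[3],q[0]]).as_matrix()
def cam(name):
    s=env.read_state(); im=env.get_image(name)
    if 'mount' in im:
        T=np.eye(4);T[:3,:3]=rot(s['tcp_rot']);T[:3,3]=s['tcp_pos'];M=T@np.array(im['mount'])
    else:
        M=np.eye(4);a=np.array(im['attitude']);M[:3,:3]=rot(a) if a.size==4 else a;M[:3,3]=im['xyz']
    im['M']=M; im['f']=210/np.tan(np.radians(im['vertical_fov'])/2); return im
def ray(im,u,v):
    return im['M'][:3,:3]@np.array([(u-im['cx'])/im['f'],-(v-im['cy'])/im['f'],-1])
def atz(im,u,v,z):
    d=ray(im,u,v);o=im['M'][:3,3];return o+d*(z-o[2])/d[2]
def cloud(im):
    v,u=np.mgrid[0:420,0:560];d=im['depth']
    p=np.stack([(u-im['cx'])/im['f']*d,-(v-im['cy'])/im['f']*d,-d],-1)
    w=p@im['M'][:3,:3].T+im['M'][:3,3]; w[d==0]=np.nan; return w
def save(im,n): cv2.imwrite('pics/'+n,im['color'][:,:,::-1])
E
python3 - <<'E'
from h import *
print(env.tcp_to_grasp, env.read_state())
for n in ['scene','top','wrist']:
    im=cam(n);save(im,n+'0.png');print(n,{k:v for k,v in im.items() if k not in('color','depth')})
    if n=='wrist':continue
    w=cloud(im)
    for l in ['vise','jaw','jaw_grip','jaw_lip','mould','tile','rack','bay','spare','bottle','mortar']:
        for k in ('recognise','spot_point'):
            try:
                for r in getattr(env,k)(l,n)[:2]:
                    u,v=r['xy'];print(l,k,np.round([u,v]),round(r['p'],2),w[min(419,max(0,int(round(v)))),min(559,max(0,int(round(u))))].round())
            except Exception as e: print(l,k,e)
E
```

```text
180.4 {'clock': 0.0, 'joints': array([-1.35458118e+00,  3.00459821e-01,  1.52158157e+00,  7.94246686e-06,
        1.32072683e+00, -6.66171457e-02]), 'joint_velocities': array([-2.22588506e-04,  9.74255426e-04, -3.54635555e-05,  9.97460239e-04,
        4.93385844e-04,  4.92833895e-04]), 'tau': array([-3.65709147e-04, -5.31801331e+01, -3.52737486e+01,  7.08160177e-02,
        2.43837299e-02, -1.34947290e-04]), 'tcp_pos': array([ 153.47284367, -528.11519761,  404.09218037]), 'tcp_rot': array([-3.86322999e-04,  7.99710632e-01, -6.00385342e-01, -4.43016818e-04]), 'wrist_force': array([0.27526373, 0.00974863, 0.7161876 ]), 'ft_torque': array([ 0.03436092,  0.00552682, -0.02650438]), 'gripper_width': 94.15617462448084}
scene {'vertical_fov': 47.97643965145291, 'cx': 274.20550956755443, 'cy': 214.68080287004037, 'xyz': array([1281.656665  ,   98.98585091,  523.96178109]), 'attitude': array([0.58114261, 0.32431252, 0.36245723, 0.65247177]), 'M': array([[-1.14189309e-01, -5.23259465e-01,  8.44488208e-01,
         1.28165666e+03],
       [ 9.93457132e-01, -6.17960438e-02,  9.60425706e-02,
     
[... 3728 characters left out ...]
-2.29361674e-04,  1.39770258e-03,
        -5.84086142e-02],
       [ 1.37599994e-04, -9.66402637e-01, -2.57032925e-01,
        -7.57360266e+01],
       [ 1.40969696e-03,  2.57032860e-01, -9.66401636e-01,
         2.00909513e+01],
       [ 0.00000000e+00,  0.00000000e+00,  0.00000000e+00,
         1.00000000e+00]]), 'M': array([[ 2.78890075e-01,  9.27960365e-01,  2.47204140e-01,
         2.26164562e+02],
       [-9.60322001e-01,  2.69868457e-01,  7.03752100e-02,
        -5.06959176e+02],
       [-1.40719414e-03, -2.57022522e-01,  9.66404389e-01,
         3.84556537e+02],
       [ 0.00000000e+00,  0.00000000e+00,  0.00000000e+00,
         1.00000000e+00]]), 'f': np.float64(369.11878506420084)}
```

View pics/top0.png

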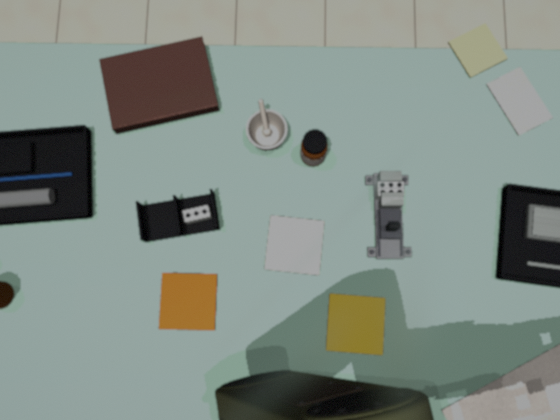

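View pics/scene0.png

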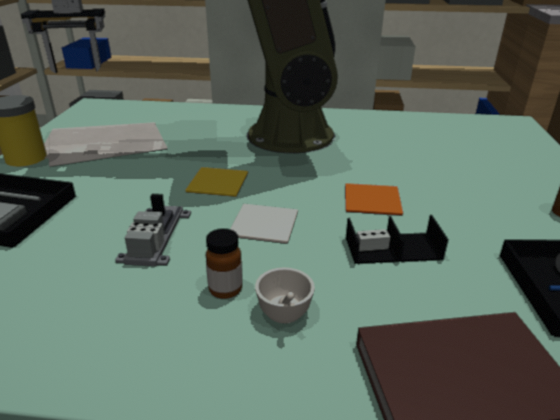

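```bash
python3 - <<'E'
from h import *
im=cam('top')
c=im['color'][150:300,340:450,::-1]
cv2.imwrite('pics/vz.png',cv2.resize(c,None,fx=5,fy=4*1,interpolation=cv2.INTER_CUBIC)[:600])
im2=cam('scene');c=im2['color'][160:290,100:220,::-1]
cv2.imwrite('pics/vz2.png',cv2.resize(c,None,fx=4.5,fy=4.5,interpolation=cv2.INTER_CUBIC))
for im in(im,im2):
    w=cloud(im)
    for zlo,zhi,nm in((50,72,'hi'),(8,20,'base')):
        m=(w[...,2]>zlo)&(w[...,2]<zhi)&(w[...,0]>380)&(w[...,0]<680)&(w[...,1]<-120)&(w[...,1]>-300)
        p=w[m][:,:2].astype(np.float32)
        if len(p)>10: print(nm,len(p),cv2.minAreaRect(p),p.min(0),p.max(0))
E
```

```text
hi 895 ((573.5271606445312, -215.7916717529297), (128.4620819091797, 56.29206085205078), 2.036076068878174) [ 509.29294 -243.1445 ] [ 637.8674  -186.44466]
base 1046 ((562.9307861328125, -222.49905395507812), (219.73419189453125, 133.22286987304688), 9.066439628601074) [ 453.47552 -294.31406] [ 661.43835 -142.60121]
hi 1004 ((575.6348266601562, -216.52671813964844), (129.58578491210938, 55.866844177246094), 3.9881601333618164) [ 510.01175 -243.21974] [ 639.6332  -186.01631]
base 823 ((550.2420043945312, -217.236083984375), (192.90618896484375, 94.7609634399414), 1.4394935369491577) [ 453.10318 -266.77448] [ 646.38776 -167.92792]
```

View zooms.

Emit:
drive_tool([
  [-0.22, -0.5, 0, 0.04],
  [-0.45, -1, 0, 0.08],
  [-0.45, -1, 0, 0.08],
  [-0.45, -1, 0, 0.08],
], jaw=-1)

```text
clock: 2.75
tcp_pos: [237.8, -456.3, 404.9]
tcp_rot: [0.0, 0.719, -0.694, 0.0]
wrist_force: [-0.2, -0.5, 0.8]
gripper_width: 93.9
```

View pics/vz.png

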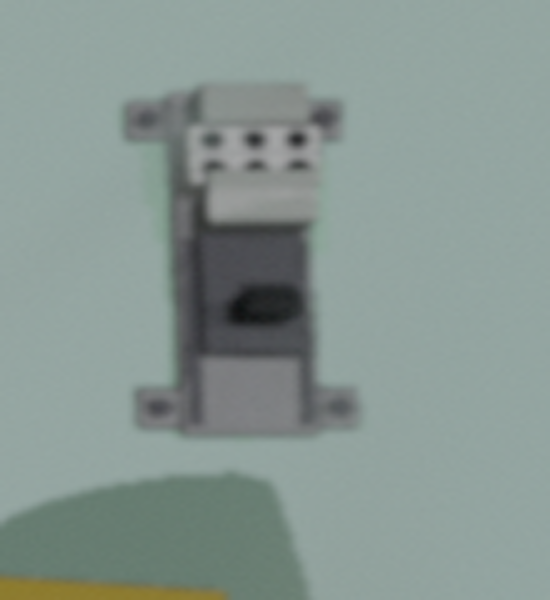

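View pics/vz2.png

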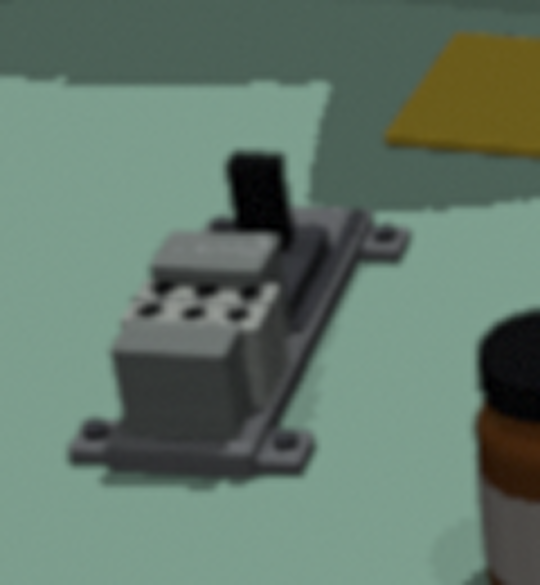

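Emit:
drive_tool([
  [-0.4, -0.5, 0, 0.01],
  [-0.8, -1, 0, 0.01],
  [-0.8, -1, 0, 0.01],
])

```text
clock: 3.05
tcp_pos: [335.8, -372.2, 405.0]
tcp_rot: [0.0, 0.709, -0.705, 0.0]
wrist_force: [0.6, -0.8, 0.4]
gripper_width: 93.9
```

Emit:
drive_tool([
  [-0.4, -0.5, 0, 0],
  [-0.8, -1, 0, 0],
  [-0.8, -1, 0, 0],
])

```text
clock: 3.35
tcp_pos: [436.8, -290.9, 405.0]
tcp_rot: [0.0, 0.71, -0.704, 0.0]
wrist_force: [1.0, -1.1, -0.2]
gripper_width: 94.1
```

Emit:
drive_tool([
  [-0.4, -0.5, 0, 0],
  [-0.8, -1, 0, 0],
  [-0.8, -1, 0, 0],
  [-0.8, -1, 0, 0],
  [-0.8, -1, 0, 0],
])

```text
clock: 3.85
tcp_pos: [536.1, -211.2, 404.5]
tcp_rot: [0.0, 0.71, -0.704, 0.0]
wrist_force: [-1.0, -0.1, -0.6]
gripper_width: 93.4
```

```bash
python3 - <<'E'
from h import *
im=cam('wrist');save(im,'w1.png');w=cloud(im)
print(env.read_state()['tcp_pos'])
for l in ['vise','jaw_grip','jaw_lip','mould']:
    for k in ('recognise','spot_point'):
        for r in getattr(env,k)(l,'wrist')[:2]:
            u,v=r['xy'];z={'vise':0,'jaw_grip':62,'jaw_lip':64,'mould':14}[l]
            print(l,k,np.round([u,v]),round(r['p'],2),atz(im,u,v,z).round(1))
for zlo,zhi in((70,80),(60,69),(51,59),(50,80),(11,17)):
        m=(w[...,2]>zlo)&(w[...,2]<zhi)&(w[...,0]>380)&(w[...,0]<680)&(w[...,1]<-120)&(w[...,1]>-300)
        p=w[m][:,:2].astype(np.float32)
        if len(p)>10: print(zlo,len(p),cv2.minAreaRect(p),p.min(0),p.max(0))
E
```

```text
[ 535.67441834 -211.52574995  404.67606442]
vise recognise [287. 186.] 0.97 [ 540.4 -219.4    0. ]
vise recognise [ 92. 233.] 0.69 [487.  -7.   0.]
vise spot_point [286. 178.] 0.72 [ 549.6 -218.4    0. ]
jaw_grip recognise [283. 185.] 0.67 [ 553.4 -214.6   62. ]
jaw_grip spot_point [285. 224.] 0.61 [ 517.7 -216.5   62. ]
jaw_lip recognise [286. 184.] 0.95 [ 554.2 -216.8   64. ]
jaw_lip spot_point [284. 143.] 0.97 [ 590.  -214.4   64. ]
mould spot_point [281. 128.] 0.72 [ 601.3 -212.6   14. ]
mould spot_point [285. 141.] 0.25 [ 588.2 -216.1   14. ]
70 414 ((518.1926879882812, -217.15196228027344), (14.113324165344238, 23.054452896118164), 1.2174043655395508) [ 510.9292  -228.79004] [ 525.23096 -205.64099]
60 1775 ((555.9507446289062, -215.96495056152344), (67.5243911743164, 45.51029968261719), 1.1245732307434082) [ 522.25806 -238.51015] [ 590.0542  -193.01024]
51 3560 ((580.3681640625, -214.7598876953125), (116.12156677246094, 55.91562271118164), 0.6761738061904907) [ 522.193   -242.48021] [ 638.54083 -186.54404]
50 5776 ((574.7247314453125, -214.82647705078125), (127.40918731689453, 55.91562271118164), 0.6761738061904907) [ 510.9292  -242.48021] [ 638.54083 -186.54404]
11 3404 ((549.817138671875, -216.15655517578125), (190.13316345214844, 87.61515808105469), 1.336849570274353) [ 454.87036 -261.79776] [ 644.61005 -170.47685]
```

View pics/w1.png

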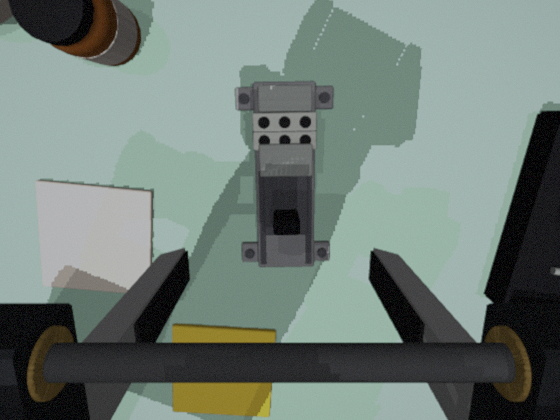

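Emit:
drive_tool([
  [0.055, 0.175, 0.4, -0.004],
  [0.055, 0.175, 0.8, -0.004],
  [0.055, 0.175, 0.8, -0.004],
  [0.055, 0.175, 0.8, -0.004],
  [0.055, 0.175, 0.8, -0.004],
], jaw=0)

```text
clock: 4.8
tcp_pos: [519.1, -216.3, 327.4]
tcp_rot: [-0.0, 0.714, -0.7, 0.002]
wrist_force: [0.3, -0.0, 0.7]
gripper_width: 57.2
```

```bash
python3 - <<'E'
from h import *
im=cam('wrist');save(im,'w2.png');w=cloud(im)
s=env.read_state();print(s['tcp_pos'],s['tcp_rot'],s['gripper_width'])
m=(w[...,2]>70)&(w[...,2]<80)&(abs(w[...,0]-518)<30)&(abs(w[...,1]+217)<18)
p=w[m][:,:2].astype(np.float32);print(len(p),cv2.minAreaRect(p))
E
```

```text
[ 519.00033897 -216.23059022  327.2696816 ] [-4.51510585e-04  7.14225628e-01 -6.99912319e-01  2.07242668e-03] 53.57255912580744
724 ((517.6140747070312, -217.38650512695312), (14.604391098022461, 23.539066314697266), 0.9550431966781616)
```

View pics/w2.png

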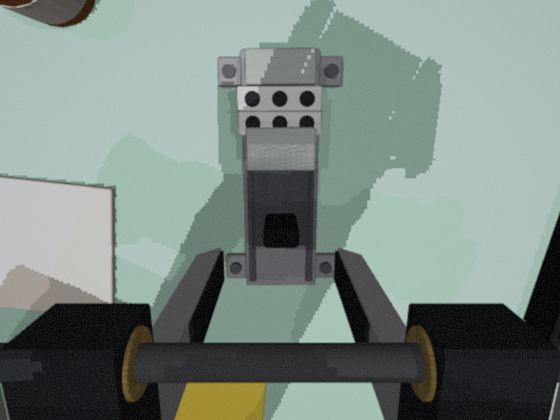

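Emit:
drive_tool([
  [0.01, 0.01, 0.3, 0],
  [0.01, 0.01, 0.6, 0],
  [0.01, 0.01, 0.85, 0],
  [0.01, 0.01, 0.85, 0],
  [0.01, 0.01, 0.85, 0],
  [0.01, 0.01, 0.85, 0],
])

```text
clock: 5.45
tcp_pos: [518.8, -217.6, 244.4]
tcp_rot: [-0.001, 0.714, -0.7, 0.004]
wrist_force: [0.3, 0.9, -0.5]
gripper_width: 47.5
```

Emit:
drive_tool([
  [0, 0, 0, 0],
  [0, 0, 0, 0],
  [0, 0, 0, 0],
  [0, 0, 0, 0],
  [0, 0, 0, 0],
  [0, 0, 0, 0],
  [0, 0, 0, 0],
  [0, 0, 0, 0],
], jaw=1)

```text
clock: 6.25
tcp_pos: [518.9, -217.6, 244.9]
tcp_rot: [-0.001, 0.714, -0.7, 0.004]
wrist_force: [-0.8, 1.5, 6.3]
gripper_width: 23.7
```

Gripped (23.7 mm). Now pull back along the tool's +y (world −x).

Emit:
drive_tool([
  [0, 0.04, 0, 0],
  [0, 0.08, 0, 0],
  [0, 0.12, 0, 0],
  [0, 0.16, 0, 0],
  [0, 0.2, 0, 0],
  [0, 0.24, 0, 0],
  [0, 0.27, 0, 0],
  [0, 0.29, 0, 0],
  [0, 0.295, 0, 0],
  [0, 0.295, 0, 0],
  [0, 0.295, 0, 0],
])

```text
clock: 7.35
tcp_pos: [490.3, -218.1, 244.9]
tcp_rot: [-0.002, 0.714, -0.7, 0.005]
wrist_force: [18.3, 0.4, -6.4]
gripper_width: 23.7
```

Emit:
drive_tool([
  [0, 0, 0, 0],
  [0, 0, 0, 0],
  [0, 0, 0, 0],
  [0, 0, 0, 0],
], jaw=0)

```text
clock: 7.75
tcp_pos: [490.0, -218.1, 244.7]
tcp_rot: [-0.002, 0.714, -0.7, 0.005]
wrist_force: [0.3, 0.2, 0.3]
gripper_width: 46.9
```

Emit:
drive_tool([
  [0, 0, -0.4, 0],
  [0, -0.3, -0.8, 0],
  [0, -0.7, -1, 0],
  [0, -0.9, -1, 0],
  [0, -0.9, -1, 0],
  [0, -0.9, -1, 0],
], jaw=-1)

```text
clock: 8.35
tcp_pos: [578.7, -215.8, 344.8]
tcp_rot: [-0.002, 0.714, -0.7, 0.004]
wrist_force: [0.1, -0.4, -0.1]
gripper_width: 91.4
```

```bash
python3 - <<'E'
from h import *
im=cam('wrist');save(im,'w3.png');w=cloud(im)
s=env.read_state();print(s['tcp_pos'],s['tcp_rot'],s['gripper_width'])
for zlo,zhi in((70,80),(60,68)):
  m=(w[...,2]>zlo)&(w[...,2]<zhi)&(abs(w[...,0]-518)<80)&(abs(w[...,1]+217)<28)
  p=w[m][:,:2].astype(np.float32);print(len(p),cv2.minAreaRect(p))
m=(w[...,2]>50)&(w[...,2]<59)&(w[...,0]>575)&(w[...,0]<650)&(abs(w[...,1]+217)<35)
p=w[m][:,:2].astype(np.float32);print(len(p),cv2.minAreaRect(p))
m&=(w[...,0]<613)
p=w[m][:,:2].astype(np.float32);print(len(p),cv2.minAreaRect(p),np.nanmedian(w[m][:,2]),p.min(0),p.max(0))
for r in env.spot_point('mould','wrist')[:2]: print(r,atz(im,*r['xy'],14))
E
```

```text
[ 578.38394241 -215.94765245  344.93012755] [-0.00168341  0.71417427 -0.69995257  0.0043211 ] 93.10713656267447
358 ((492.8809509277344, -218.11294555664062), (9.610257148742676, 23.432878494262695), 0.12171334773302078)
2274 ((528.21044921875, -217.0753936767578), (68.96925354003906, 45.4622917175293), 1.9538183212280273)
5043 ((611.156982421875, -214.2989501953125), (54.32589340209961, 56.03231430053711), 1.3556796312332153)
2778 ((598.775634765625, -214.60574340820312), (29.37139892578125, 56.107242584228516), 1.1315196752548218) 53.861425682840775 [ 583.74207 -242.91139] [ 612.97186 -186.4391 ]
{'xy': [276.2, 186.7], 'p': 0.69} [ 599.22518327 -213.65554179   14.        ]
```

View pics/w3.png

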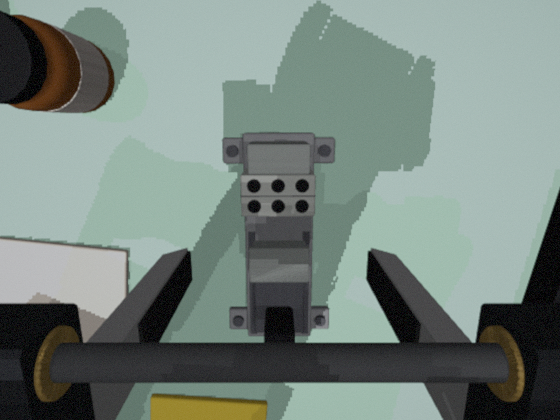

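Emit:
drive_tool([
  [-0.01, -0.21, 0.3, 0],
  [-0.01, -0.21, 0.6, 0],
  [-0.01, -0.21, 0.8, 0],
  [-0.01, -0.21, 0.8, 0],
  [-0.01, -0.21, 0.8, 0],
  [-0.01, -0.21, 0.8, 0],
], jaw=-0.8)

```text
clock: 9.05
tcp_pos: [600.0, -215.1, 267.1]
tcp_rot: [-0.002, 0.714, -0.7, 0.006]
wrist_force: [0.6, 0.5, 0.0]
gripper_width: 84.4
```

```bash
python3 - <<'E'
from h import *
im=cam('wrist');save(im,'w4.png');w=cloud(im)
s=env.read_state();print(s['tcp_pos'],s['tcp_rot'],s['gripper_width'])
m=(w[...,2]>50)&(w[...,2]<59)&(w[...,0]>575)&(w[...,0]<613)&(abs(w[...,1]+217)<32)
p=w[m][:,:2].astype(np.float32);print(len(p),cv2.minAreaRect(p),p.min(0),p.max(0))
E
```

```text
[ 599.99890428 -215.07163783  267.01186149] [-0.00218899  0.71402682 -0.70009315  0.00552077] 84.6842994820631
4730 ((598.3642578125, -214.77976989746094), (29.406558990478516, 56.138641357421875), 0.2760029435157776) [ 583.57513 -242.9106 ] [ 612.9967  -186.64157]
```

View pics/w4.png

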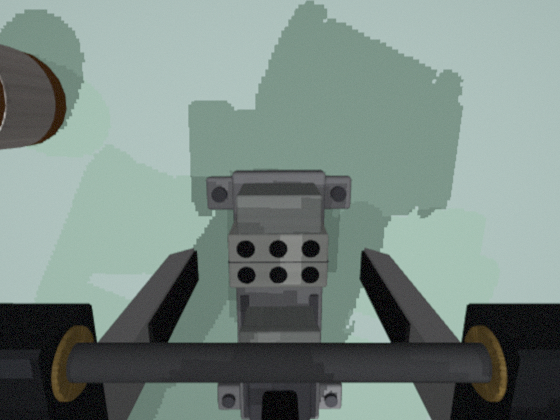

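Emit:
drive_tool([
  [0, 0, 0.25, 0],
  [0, 0, 0.45, 0],
  [0, 0, 0.47, 0],
  [0, 0, 0.47, 0],
  [0, 0, 0.47, 0],
])

```text
clock: 9.6
tcp_pos: [600.8, -215.4, 221.7]
tcp_rot: [-0.003, 0.714, -0.7, 0.007]
wrist_force: [0.4, -0.2, 0.1]
gripper_width: 84.9
```

Emit:
drive_tool([
  [0, 0, 0, 0],
  [0, 0, 0, 0],
  [0, 0, 0, 0],
  [0, 0, 0, 0],
  [0, 0, 0, 0],
  [0, 0, 0, 0],
  [0, 0, 0, 0],
  [0, 0, 0, 0],
], jaw=1)

```text
clock: 10.4
tcp_pos: [600.9, -215.4, 221.9]
tcp_rot: [-0.003, 0.714, -0.7, 0.007]
wrist_force: [-1.8, 1.2, 5.2]
gripper_width: 55.9
```

Emit:
drive_tool([
  [0, 0.0, -0.05, 0],
  [0, 0.02, -0.1, 0],
  [0, 0.03, -0.25, 0],
  [0, 0.03, -0.5, 0],
  [0, 0.03, -0.8, 0],
  [0, 0.03, -1, 0],
  [0, 0.03, -1, 0],
  [0, 0.03, -1, 0],
])

```text
clock: 11.2
tcp_pos: [596.3, -214.9, 321.7]
tcp_rot: [-0.003, 0.714, -0.7, 0.007]
wrist_force: [-0.4, 0.1, -3.4]
gripper_width: 56.1
```

```bash
python3 - <<'E'
from h import *
s=env.read_state();print(s['tcp_pos'],s['tcp_rot'],s['gripper_width'],s['wrist_force'])
print('z axis',rot(s['tcp_rot'])[:,2])
im=cam('wrist');save(im,'w5.png')
im=cam('top');save(im,'top5.png');w=cloud(im)
m=(w[...,2]>4)&(w[...,2]<16)&(abs(w[...,0]-481)<90)&(abs(w[...,1]+15)<90)&(im['color'].min(-1)>100)
m&=np.ptp(im['color'].astype(int),axis=-1)<25
n,lab,st,ce=cv2.connectedComponentsWithStats(m.astype(np.uint8));i=1+st[1:,4].argmax()
v,u=np.nonzero(lab==i);P=np.array([atz(im,a,b,8)[:2] for a,b in zip(u,v)],np.float32);print(len(P),cv2.minAreaRect(P))
# rack
for n in('top','scene'):
  im=cam(n);w=cloud(im)
  m=(w[...,2]>40)&(w[...,2]<54)&(abs(w[...,0]-535)<90)&(abs(w[...,1]-237)<130)
  P=w[m][:,:2].astype(np.float32);print(n,'walls',len(P),cv2.minAreaRect(P))
  m=(w[...,2]>4)&(w[...,2]<54)&(abs(w[...,0]-535)<90)&(abs(w[...,1]-237)<130)&(im['color'].max(-1)<60)
  P=w[m][:,:2].astype(np.float32);print(n,'rack',len(P),cv2.minAreaRect(P))
E
```

```text
[ 596.29578545 -214.88250461  321.70692871] [-0.00264604  0.7139829  -0.70012696  0.00660701] 56.08384116137192 [-0.36371163  0.07651417 -3.36017902]
z axis [ 0.0131397  -0.00547304 -0.99989869]
2909 ((480.8829040527344, -11.609840393066406), (125.17909240722656, 121.46907043457031), 83.73133087158203)
top walls 392 ((536.4567260742188, 239.940673828125), (83.95884704589844, 167.94000244140625), 10.882749557495117)
top rack 1976 ((536.4688110351562, 238.0148468017578), (82.19631958007812, 164.12997436523438), 10.699606895446777)
scene walls 448 ((537.620849609375, 239.50439453125), (86.8089599609375, 166.17845153808594), 10.986624717712402)
scene rack 2506 ((540.78369140625, 238.70452880859375), (84.35887145996094, 165.18218994140625), 11.270515441894531)
```

View pics/w5.png

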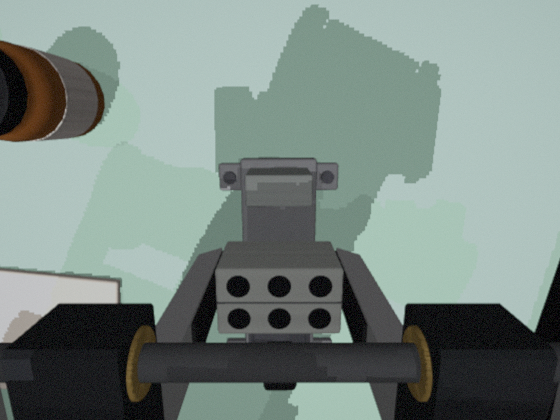

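View pics/top5.png

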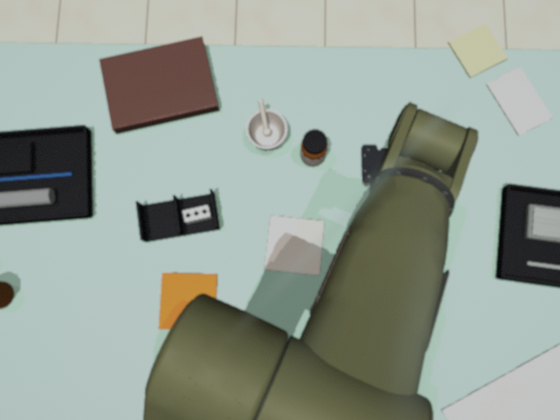

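Emit:
drive_tool([
  [-0.2, 0.1, 0, 0],
  [-0.5, 0.27, 0, 0],
  [-0.8, 0.43, 0, 0],
  [-1, 0.55, 0, 0],
  [-1, 0.55, 0, 0],
])

```text
clock: 11.9
tcp_pos: [538.6, -114.1, 318.9]
tcp_rot: [-0.002, 0.715, -0.699, 0.005]
wrist_force: [0.5, -0.0, -1.2]
gripper_width: 56.0
```

Emit:
drive_tool([
  [-0.3, 0.15, 0, 0],
  [-0.7, 0.38, 0, 0],
  [-1, 0.55, 0, 0],
  [-1, 0.55, 0, 0],
  [-1, 0.55, 0, 0],
])

```text
clock: 12.4
tcp_pos: [481.8, -15.3, 318.0]
tcp_rot: [-0.002, 0.715, -0.699, 0.005]
wrist_force: [-0.5, -1.5, -2.0]
gripper_width: 56.1
```

```bash
python3 - <<'E'
from h import *
s=env.read_state();print(s['tcp_pos'],s['tcp_rot'],s['gripper_width'],s['wrist_force'])
print(rot(s['tcp_rot']))
im=cam('wrist');save(im,'w6.png')
w=cloud(im);m=(w[...,2]>80)&(w[...,2]<180)&(im['color'].min(-1)>60)
P=w[m];print(len(P),np.percentile(P,[2,50,98],axis=0).round(1))
E
```

```text
[481.7523056  -15.3315151  318.00401464] [-0.00201827  0.71500537 -0.6990979   0.00503708] 56.055789624588726 [-0.54097478 -1.51809746 -1.95143502]
[[ 0.02247351 -0.99969717  0.01002501]
 [-0.99973784 -0.02251611 -0.00415667]
 [ 0.00438113 -0.00992897 -0.99994111]]
11836 [[465.7 -53.1 115.7]
 [493.3 -14.9 149.7]
 [496.4  22.9 177.2]]
```

View pics/w6.png

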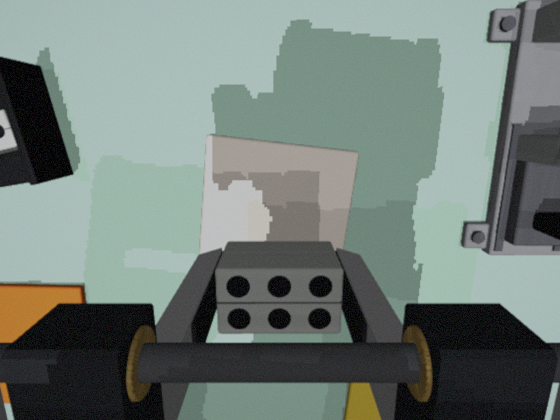

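Emit:
drive_tool([
  [-0.03, 0, 0.25, 0],
  [-0.03, 0, 0.55, 0],
  [-0.03, 0, 0.8, 0],
  [-0.03, 0, 0.9, 0],
  [-0.03, 0, 0.9, 0],
  [-0.03, 0, 0.9, 0],
])

```text
clock: 13.05
tcp_pos: [483.4, -13.6, 228.7]
tcp_rot: [-0.002, 0.714, -0.7, 0.005]
wrist_force: [0.1, -0.9, -2.4]
gripper_width: 55.8
```

Emit:
drive_tool([
  [0, 0, 0.03, 0],
  [0, 0, 0.06, 0],
  [0, 0, 0.09, 0],
  [0, 0, 0.11, 0],
  [0, 0, 0.11, 0],
  [0, 0, 0.11, 0],
])

```text
clock: 13.65
tcp_pos: [483.5, -13.7, 217.8]
tcp_rot: [-0.002, 0.714, -0.7, 0.005]
wrist_force: [-0.3, 0.6, -1.7]
gripper_width: 55.9
```

Continue gently to contact.

Emit:
drive_tool([
  [0, 0, 0.01, 0],
  [0, 0, 0.02, 0],
  [0, 0, 0.025, 0],
  [0, 0, 0.025, 0],
])

```text
clock: 14.05
tcp_pos: [483.6, -13.7, 215.8]
tcp_rot: [-0.002, 0.715, -0.7, 0.006]
wrist_force: [-3.8, 1.9, 7.9]
gripper_width: 55.7
```

Emit:
drive_tool([
  [0, 0, 0, 0],
  [0, 0, 0, 0],
  [0, 0, 0, 0],
  [0, 0, 0, 0],
  [0, 0, 0, 0],
  [0, 0, 0, 0],
], jaw=-1)

```text
clock: 14.65
tcp_pos: [483.6, -13.7, 215.8]
tcp_rot: [-0.002, 0.715, -0.7, 0.006]
wrist_force: [-0.0, -0.0, 0.0]
gripper_width: 93.5
```

Emit:
drive_tool([
  [0, 0, -0.2, 0],
  [0, 0, -0.5, 0],
  [0, 0, -0.9, 0],
  [0, 0, -1, 0],
  [0, 0, -1, 0],
  [0, 0, -1, 0],
])

```text
clock: 15.25
tcp_pos: [482.2, -13.2, 314.7]
tcp_rot: [-0.002, 0.714, -0.7, 0.005]
wrist_force: [-0.1, 0.5, -0.2]
gripper_width: 93.8
```

```bash
python3 - <<'E'
from h import *
s=env.read_state();print(s['tcp_pos'],s['tcp_rot'],s['gripper_width'],s['wrist_force'])
im=cam('wrist');save(im,'w7.png')
w=cloud(im);m=(w[...,2]>42)&(w[...,2]<56)&(abs(w[...,0]-483)<35)&(abs(w[...,1]+14)<38)
P=w[m][:,:2].astype(np.float32);print(len(P),cv2.minAreaRect(P),np.median(w[m][:,2]))
A=np.c_[P,np.ones(len(P))];print(np.linalg.lstsq(A,w[m][:,2],rcond=None)[0])
E
```

```text
[482.24615907 -13.23130614 314.73201386] [-0.00199194  0.7144874  -0.69962758  0.00500349] 93.82191469608277 [-0.06346317  0.48002771 -0.24243807]
3552 ((482.3345031738281, -13.665822982788086), (32.161685943603516, 56.15787124633789), 0.9772164225578308) 47.80651885547694
[-1.83815344e-02  1.05786756e-03  5.66029755e+01]
```

View pics/w7.png

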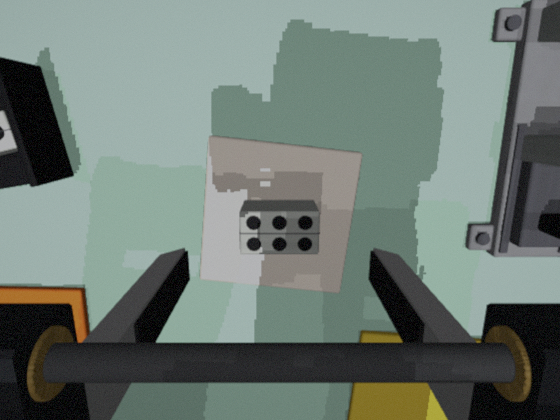

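Emit:
drive_tool([
  [0, 0, 0, -0.04],
  [0, 0, 0, -0.09],
  [0, 0, 0, -0.14],
  [0, 0, 0, -0.19],
  [0, 0, 0, -0.24],
  [0, 0, 0, -0.29],
  [0, 0, 0, -0.34],
  [0, 0, 0, -0.39],
  [0, 0, 0, -0.44],
  [0, 0, 0, -0.48],
  [0, 0, 0, -0.5],
  [0, 0, 0, -0.5],
  [0, 0, 0, -0.5],
], jaw=-0.6)

```text
clock: 16.6
tcp_pos: [482.2, -13.2, 313.5]
tcp_rot: [0.002, 1.0, 0.009, 0.004]
wrist_force: [-0.1, 0.1, -1.3]
gripper_width: 75.2
```

```bash
python3 - <<'E'
from h import *
s=env.read_state();print(s['tcp_pos'],s['tcp_rot'],s['gripper_width'],s['wrist_force'])
Rm=rot(s['tcp_rot']);print(Rm,np.degrees(np.arctan2(Rm[1,0],Rm[0,0])))
im=cam('wrist');save(im,'w8.png')
w=cloud(im);m=(w[...,2]>42)&(w[...,2]<56)&(abs(w[...,0]-483)<35)&(abs(w[...,1]+14)<38)
P=w[m][:,:2].astype(np.float32);print(len(P),cv2.minAreaRect(P),np.median(w[m][:,2]))
c=np.array([482.4,-13.7,48])
print((Rm.T@(np.array([482.4,-13.7,28])-s['tcp_pos'])))
E
```

```text
[482.186974   -13.24939878 313.45223254] [0.00200153 0.9999507  0.0089953  0.00369681] 75.22478613661015 [-0.10319966  0.13868171 -1.28912396]
[[ 0.99981084  0.01797491  0.00742926]
 [ 0.01800451 -0.99983016 -0.00393635]
 [ 0.00735724  0.00406936 -0.99996466]] 1.0316659079345665
3556 ((481.2381591796875, -13.305826187133789), (31.860536575317383, 55.989959716796875), 1.7659014463424683) 47.705675425788215
[ -1.89526748  -0.70725522 285.44549959]
```

View pics/w8.png

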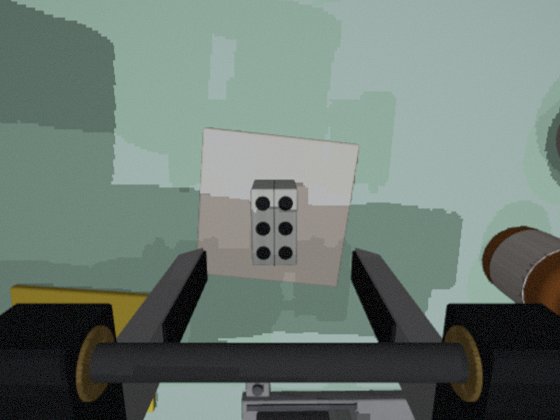

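Emit:
drive_tool([
  [-0.02, 0, 0.3, 0],
  [-0.02, 0, 0.65, 0],
  [-0.02, 0, 0.9, 0],
  [-0.02, 0, 0.97, 0],
  [-0.02, 0, 0.97, 0],
  [-0.02, 0, 0.97, 0],
])

```text
clock: 17.25
tcp_pos: [481.3, -13.7, 217.7]
tcp_rot: [0.002, 1.0, 0.009, 0.005]
wrist_force: [0.0, -0.5, -0.2]
gripper_width: 75.3
```

Emit:
drive_tool([
  [0, 0, 0, 0],
  [0, 0, 0, 0],
  [0, 0, 0, 0],
  [0, 0, 0, 0],
  [0, 0, 0, 0],
  [0, 0, 0, 0],
  [0, 0, 0, 0],
  [0, 0, 0, 0],
], jaw=1)

```text
clock: 18.05
tcp_pos: [481.2, -13.7, 217.7]
tcp_rot: [0.002, 1.0, 0.009, 0.004]
wrist_force: [-5.1, -0.3, 5.0]
gripper_width: 31.7
```

Emit:
drive_tool([
  [0, 0, -0.05, 0],
  [0, 0, -0.2, 0],
  [0, 0, -0.5, 0],
  [0, 0, -0.8, 0],
  [0, 0, -0.95, 0],
  [0, 0, -0.95, 0],
  [0, 0, -0.95, 0],
])

```text
clock: 18.75
tcp_pos: [480.2, -13.3, 312.1]
tcp_rot: [0.002, 1.0, 0.009, 0.004]
wrist_force: [0.2, -1.3, -2.3]
gripper_width: 31.7
```

Emit:
drive_tool([
  [0.04, -0.25, 0, 0],
  [0.1, -0.6, 0, 0],
  [0.18, -0.95, 0, 0],
  [0.18, -0.97, 0, 0],
  [0.18, -0.97, 0, 0],
])

```text
clock: 19.25
tcp_pos: [496.3, 84.5, 310.5]
tcp_rot: [0.002, 1.0, 0.01, 0.003]
wrist_force: [-0.7, 0.2, -3.0]
gripper_width: 32.3
```

Emit:
drive_tool([
  [0.04, -0.25, 0, -0.03],
  [0.1, -0.6, 0, -0.055],
  [0.18, -0.95, 0, -0.055],
  [0.18, -0.97, 0, -0.055],
  [0.18, -0.97, 0, -0.055],
])

```text
clock: 19.75
tcp_pos: [512.4, 181.4, 309.3]
tcp_rot: [0.003, 0.995, 0.096, 0.002]
wrist_force: [-0.1, -1.5, -2.4]
gripper_width: 31.9
```

```bash
python3 - <<'E'
from h import *
s=env.read_state();print(s['tcp_pos'],s['tcp_rot'],s['gripper_width'],s['wrist_force'])
Rm=rot(s['tcp_rot']);print(Rm,np.degrees(np.arctan2(Rm[1,0],Rm[0,0])))
im=cam('wrist');save(im,'w9.png');w=cloud(im)
m=(w[...,2]>43)&(w[...,2]<51)&(abs(w[...,0]-535)<70)&(w[...,1]>215)&(w[...,1]<350)
n,lab,st,ce=cv2.connectedComponentsWithStats(m.astype(np.uint8))
for i in range(1,n):
    if st[i,4]>60:
        P=w[lab==i][:,:2].astype(np.float32);print(len(P),cv2.minAreaRect(P))
for r in env.spot_point('bay','wrist')[:2]: print(r,atz(im,*r['xy'],6))
E
```

```text
[512.42511535 181.37394648 309.30679538] [0.00265083 0.99538098 0.09594587 0.00201442] 31.910601438141708 [-0.13271545 -1.47501965 -2.4466153 ]
[[ 0.98158066  0.19099471  0.0045189 ]
 [ 0.19101607 -0.98157473 -0.00489062]
 [ 0.00350156  0.00566372 -0.99997783]] 11.01215522390836
1739 ((522.5961303710938, 318.6546325683594), (83.79411315917969, 6.663664817810059), 11.101410865783691)
1248 ((537.6586303710938, 240.2978973388672), (83.40757751464844, 6.254064083099365), 10.709742546081543)
{'xy': [327.5, 86.7], 'p': 0.87} [531.19963061 281.31065134   6.        ]
```

View pics/w9.png

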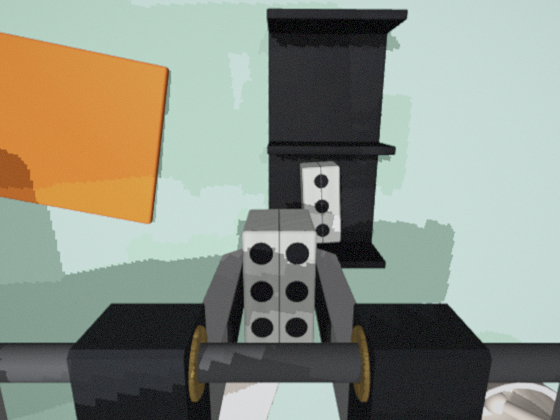

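Emit:
drive_tool([
  [0.09, -0.25, 0, 0],
  [0.22, -0.6, 0, 0],
  [0.32, -0.85, 0, 0],
  [0.353, -0.93, 0, 0],
  [0.353, -0.93, 0, 0],
  [0.353, -0.93, 0, 0],
])

```text
clock: 20.45
tcp_pos: [529.6, 277.2, 309.1]
tcp_rot: [0.003, 0.995, 0.095, 0.002]
wrist_force: [0.5, -0.5, -1.9]
gripper_width: 31.6
```

```bash
python3 - <<'E'
from h import *
s=env.read_state();print(s['tcp_pos'],s['tcp_rot'],s['gripper_width'],s['wrist_force'])
Rm=rot(s['tcp_rot']);print(Rm[:,2],np.degrees(np.arctan2(Rm[1,0],Rm[0,0])))
im=cam('wrist');save(im,'w10.png');w=cloud(im)
for lo,hi in((43,51),(125,150)):
  m=(w[...,2]>lo)&(w[...,2]<hi)&(abs(w[...,0]-535)<70)&(w[...,1]>215)&(w[...,1]<350)&(im['color'].min(-1)>(90 if lo>99 else 0))
  n,lab,st,ce=cv2.connectedComponentsWithStats(m.astype(np.uint8))
  for i in range(1,n):
    if st[i,4]>100:
        P=w[lab==i][:,:2].astype(np.float32);print(lo,len(P),cv2.minAreaRect(P),np.median(w[lab==i][:,2]))
E
```

```text
[529.56282828 277.20620719 309.11776844] [0.00285157 0.99549964 0.09470274 0.00193138] 31.55465039547762 [ 0.52590804 -0.54891838 -1.88969955]
[ 0.00438547 -0.00531167 -0.99997628] 10.869058832458158
43 1210 ((522.6572875976562, 319.0409240722656), (83.58432006835938, 5.9503889083862305), 10.711162567138672) 46.59029300192567
125 5933 ((531.6920776367188, 278.0878601074219), (33.084388732910156, 54.86106491088867), 11.175766944885254) 138.98152672327873
```

View pics/w10.png

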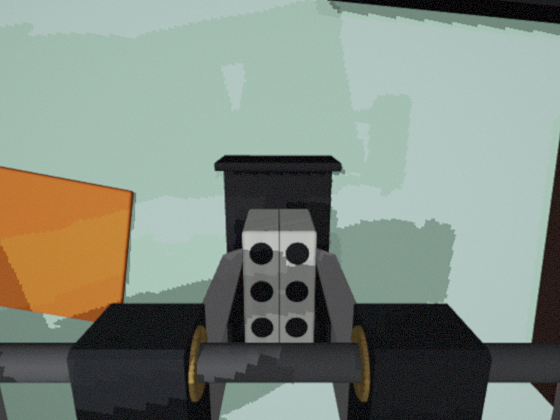

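Emit:
drive_tool([
  [-0.005, -0.02, 0.2, 0],
  [-0.005, -0.02, 0.4, 0],
  [-0.005, -0.02, 0.6, 0],
  [-0.005, -0.02, 0.75, 0],
  [-0.005, -0.02, 0.83, 0],
  [-0.005, -0.02, 0.83, 0],
  [-0.005, -0.02, 0.83, 0],
])

```text
clock: 21.2
tcp_pos: [529.3, 278.5, 227.0]
tcp_rot: [0.003, 0.996, 0.094, 0.003]
wrist_force: [0.2, -1.1, -2.7]
gripper_width: 32.1
```

Emit:
drive_tool([
  [0, 0, 0.02, 0],
  [0, 0, 0.04, 0],
  [0, 0, 0.06, 0],
  [0, 0, 0.08, 0],
  [0, 0, 0.085, 0],
  [0, 0, 0.085, 0],
  [0, 0, 0.085, 0],
])

```text
clock: 21.9
tcp_pos: [529.4, 278.5, 218.6]
tcp_rot: [0.003, 0.996, 0.094, 0.003]
wrist_force: [0.2, 0.2, -1.2]
gripper_width: 31.7
```

Emit:
drive_tool([
  [0, 0, 0.01, 0],
  [0, 0, 0.02, 0],
  [0, 0, 0.03, 0],
  [0, 0, 0.033, 0],
  [0, 0, 0.033, 0],
])

```text
clock: 22.4
tcp_pos: [529.4, 278.4, 215.7]
tcp_rot: [0.003, 0.996, 0.094, 0.003]
wrist_force: [-4.5, -2.5, 5.0]
gripper_width: 31.9
```

Emit:
drive_tool([
  [0, 0, 0, 0],
  [0, 0, 0, 0],
  [0, 0, 0, 0],
  [0, 0, 0, 0],
  [0, 0, 0, 0],
  [0, 0, 0, 0],
], jaw=-0.6)

```text
clock: 23.0
tcp_pos: [529.4, 278.5, 215.7]
tcp_rot: [0.003, 0.996, 0.095, 0.003]
wrist_force: [0.3, -0.5, -0.3]
gripper_width: 74.3
```

Emit:
drive_tool([
  [0, 0, -0.2, 0],
  [0, 0, -0.5, 0],
  [0, 0, -0.9, 0],
  [0, 0, -1, 0],
  [0, 0, -1, 0],
  [0, 0, -1, 0],
])

```text
clock: 23.6
tcp_pos: [528.7, 278.8, 314.4]
tcp_rot: [0.003, 0.996, 0.094, 0.002]
wrist_force: [-0.1, 0.2, 0.1]
gripper_width: 75.2
```

```bash
python3 - <<'E'
from h import *
s=env.read_state();print(s['tcp_pos'],s['gripper_width'],s['wrist_force'])
im=cam('wrist');save(im,'w11.png');w=cloud(im)
m=(w[...,2]>38)&(w[...,2]<54)&(abs(w[...,0]-535)<70)&(w[...,1]>215)&(w[...,1]<350)
n,lab,st,ce=cv2.connectedComponentsWithStats(m.astype(np.uint8))
for i in range(1,n):
    if st[i,4]>100:
        Q=w[lab==i];P=Q[:,:2].astype(np.float32);print(len(P),cv2.minAreaRect(P),np.median(Q[:,2]),np.linalg.lstsq(np.c_[P,np.ones(len(P))],Q[:,2],rcond=None)[0])
im=cam('top');save(im,'top11.png');w=cloud(im)
for zlo,zhi in((70,80),(60,68)):
  m=(w[...,2]>zlo)&(w[...,2]<zhi)&(abs(w[...,0]-518)<90)&(abs(w[...,1]+217)<28)
  P=w[m][:,:2].astype(np.float32);print('vise',len(P),cv2.minAreaRect(P) if len(P)>3 else 0)
E
```

```text
[528.69660025 278.8150594  314.41711224] 75.18485444693681 [-0.1131763  0.1719753  0.1249646]
1288 ((522.4452514648438, 318.8305358886719), (83.69799041748047, 6.463221549987793), 10.658209800720215) 46.49121830368976 [ 8.71616646e-02 -4.84399639e-01  1.55129651e+02]
3495 ((531.1173095703125, 278.67822265625), (31.98517608642578, 55.980628967285156), 10.66238021850586) 45.740544804704655 [ 2.24558935e-03 -1.01977269e-02  4.72940055e+01]
1327 ((537.306884765625, 240.64102172851562), (83.54529571533203, 6.762251377105713), 10.40355396270752) 46.0835502113614 [ 1.54694404e-01 -8.17332436e-01  1.59265562e+02]
vise 75 ((488.1890869140625, -216.96815490722656), (22.69845962524414, 12.893549919128418), 89.73467254638672)
vise 275 ((520.7401733398438, -216.51734924316406), (46.48051071166992, 77.73406219482422), 89.25418853759766)
```

View pics/w11.png

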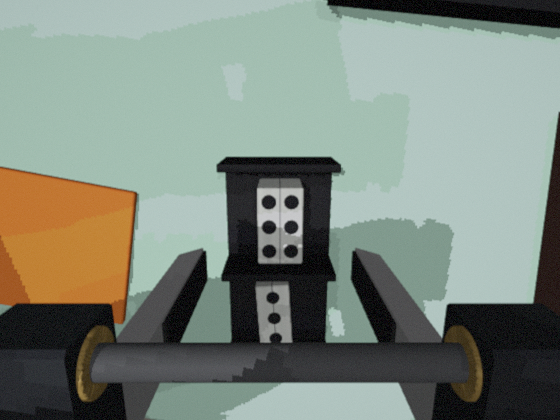

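View pics/top11.png

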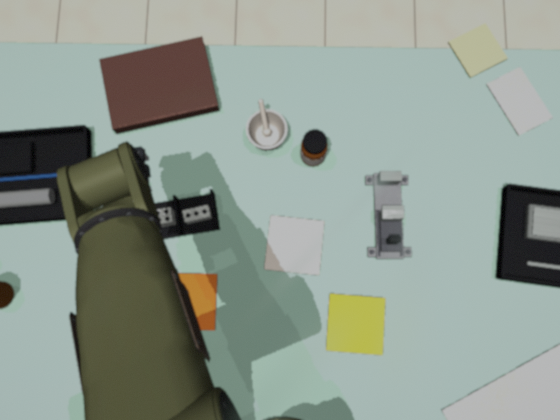

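Mould stands at (531.1, 278.7), about 1.5 mm from the bay centre, with its top at 45.7 mm and square. The jaw is open and the bottle and mortar are where they were.

```bash
python3 -c "
from workcell import env
print(env.finish_job())"
```

```text
the job is handed in; nothing more can be done
None
```

The mould is standing in the empty bay of the rack with the jaw left open, and I handed the job in at about 24 s of the 64 s allowed. No verdict was reported.

I pinched the black grip and pulled the jaw back about 28 mm, until it pushed back with 18 N. I then lifted the mould by its short ends and set it on the white tile, with about 10 N of contact before I let go. After turning the tool 90°, I gripped its long sides and lowered it into the bay, touching down at about 7 N before release.

**Last checks:**
- **Mould:** its centre is about 1.5 mm from the bay centre. Its top is at 45.7 mm against 46 mm expected. It is level within about 0.01 rad and square to the walls within about 0.5°.
- **Jaw:** it is still back by about 27 to 30 mm, from the grip and lip positions in the wrist and top cameras. The cameras differ by a few millimetres there, but every reading is above the 24 mm needed.
- **Other things:** the bottle, mortar and smaller mould look unmoved in the last pictures; I did not measure them again. The gripper is about 100 mm clear above the rack and the wrist force is near zero.

No check failed. The tool had picked up a tilt of about 0.3 to 0.8°, which left no measurable lean in the mould.

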